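Tip the ball box over the bench stop in the toy workshop

ROBOT

A 7-joint arm with a two-finger parallel gripper is mounted at the origin on the work surface. World frame = base frame: x ahead of the robot, y to its left, z up, the work surface at z = 0. Lengths are in m, angles in rad, forces in N, time in s.
With the tool pointing down it reaches from about 0.4 to 0.85 m from the base axis. Payload 10.4 kg.
Tool frame: the origin (TCP) lies on the front face of the gripper's body, between the roots of the fingers; the fingertips stand 73 mm ahead of it and the grasp point (between the pads) lies 54 mm ahead of it; z points along the fingers, y is the line along which they close (so a half turn about z gives the same grasp; the last joint's range is limited). The gripper opens to 85 mm and grips with 20 to 120 N. Pads are 22 mm wide; open, the fingers measure 114 mm over their backs; the gripper's body (76 mm by 85 mm) begins 54 mm behind the grasp point. The pads swing forward as they close: fully open they stand 13 mm farther back than shut.
Start: joints at [-1.238, 0.332, -0.065, 1.46, 0.022, 1.35, -0.088], TCP at [0.218, 0.586, 0.304] pointing down, gripper open.
Joint ranges: [-2.6, 2.6], [-0.5, 2.12], [-1.47, 1.34], [0.16, 2.42], [-1.27, 4.41], [0.06, 2.06], [-2.6, 2.6]. Speed limits (rad/s): [2.22, 2.22, 2.79, 2.79, 3.14, 3.14, 3.14].

INTERFACE

Orientations are given as a unit quaternion [x, y, z, w].
In Python, from workcell import manip gives the robot as it stands.
- The arm moves only by the shell command python3 -m jog 'ROWS' [FORCE]. ROWS is JSON, a list of rows, each an object with "grip": the gripper command: -1 is fully open, 1 is shut, values between are in proportion; "slide": the shift along the tool's x, y, z in cm, a list of three; "yaw": the turn about the tool's z in rad. A call has 1 to 8 rows; each row shifts and turns the commanded pose from where the row before left it, along the tool's axes as they then stand; what a row does not reach is not made up. A row lasts 1/10 s, in which the tool goes at most 50 mm and 8.59 degrees, less where a joint would pass 70% of its speed; a pose out of reach is approached as far as the arm can. A call with a gripper value outside its range is refused whole. The fingers move at their own pace and stop on an object; FORCE is the grip in N (left out, the last holds). Time passes only in rows, so rows that do not move let the fingers close. It gives the time, the measured TCP pose, the force, the opening and the grip force at its end, in the units of the state.
- manip.get_obs(): the state, without advancing time (a new reading comes with each control period).
- manip.camera(name): name is "scene" or "top" or "wrist"; returns the picture (400x640x3 uint8, blue, green, red); there is no depth.
- manip.calibration(name): a dict with "vfov" (degrees; the focal length in pixels is half the picture's height over the tangent of half this angle, whatever the lens; pixels are square), "cx", "cy" (the principal point, pixels), "camera_from_world" (4x4, takes a point from world to camera coordinates). Camera axes: x right, y down, z forward; pixel columns grow to the right and rows downward; lengths in m; the calibration is good to about 2 mm. A picture is of the moment at which its call begins: read the wrist's pose just before it. calibration takes no time and is no camera call; for the wrist camera it gives the pose at the moment of the call.
- manip.hand_in(): hands the job in; it is judged then, once.
Trained networks look in the newest picture that a camera, given by its name, has taken for a name from the list of things; names that differ only in an ending like _2 or _b are one class to them, and where a whole thing is asked for, a point or a joint stands for the part that bears it (a point fixed in the world has none). Each returns a list of dicts, best first, with "conf" (0 to 1); they miss things now and then, are a little off and sometimes report something else, mostly with a low value. They report only what shows in the picture. A call takes as long as a camera call. They do not tell look-alikes from the thing itself.
- manip.masks_of(thing, camera): "region" (400x640 bool, what is visible of it) and "centre" ([column, row] in pixels, amid what is visible of it).
The state is a dict: "clock": time; "joint_pos": joint angles; "joint_velocities": joint speeds; "tau": joint torques, N m; "position": TCP position; "ee_rot": TCP orientation; "ft_force": force on the tool from outside, world axes, zero at the start; "torque": the same for the moment, N m; "grip_width": opening from 0.0 (shut) to 1.0 (fully open); "grasp_force": force on a finger pad.
Only numpy, scipy, OpenCV 4.12 (cv2) and the standard library are available. Lean on these libraries where they do the work, as an engineer would, in place of code of your own. Each camera call takes 0.05 s, during which the arm holds its last target. There are 200 camera calls.

TASK

Empty the tall plywood box: tip it forward over the wooden stop at the edge of its ledge so that it ends lying on its side across the stop with its mouth in the tray, and the wooden ball has rolled out of it into the tray. Do not lift the box up into the air, and leave the low box beside it standing where it is.

Things in the scene. Friction and masses are not known exactly. Their poses are not given: they have to be found in the camera images.
- station: fixed wooden tipping station. Origin: middle of the stop's rear face, at table level. x points level from the ledge over the stop to the tray (tipping direction), y along the stop, z up. Ledge: x -160 to 0 mm, top 30 mm high. Stop: batten x 0 to 20, y -260 to 260, top 40 mm high. Open tray: x 20 to 210, y -260 to 260, floor 8 mm high, walls 45 mm. Yaw within 20 degrees.
- tall_box_center (a point): centre (75 mm above its underside) of the tall open plywood box, loose, about 0.3 kg: 64 mm along x, 90 along y, 150 high, walls and floor 6. z points out of the mouth, x to the stop within 4 degrees. It stands on the ledge 2 to 12 mm short of the stop, 130 to 165 mm left or right of the middle, the low box on the other side. Pushed forward near the top of its rear face, it topples.
- low_box_center (a point): centre (half-way up, 30 mm above its underside) of the low plywood box, a bystander: 80 mm along its x, 100 mm along its y, 60 mm high, z up, with short dowels in it. It stands loose on the same ledge beside the tall box, and must stay there.
- ball_center (a point): centre of the turned ball of dark wood, 40 mm in diameter, 30 g, which lies loose on the floor inside the tall box and rolls out when the box is tipped over. Its axes mean nothing.
There are look-alikes about, which are no part of the job. Leave any turquoise or yellow look-alike of the part that bears tall_box_center alone.

How it is judged:
At the end, for the whole second after the job is handed in: The tall box lies on its side (tilted 70 to 130 degrees from upright), its centre 0 to 120 mm past the rear face of the stop on the tray side; the ball is outside the box, low in the tray within its walls (angle between tall_box_center's own z axis and vertical between 1.22 and 2.3 rad and x of tall_box_center in the frame of station between 0 and 0.12 m and x of ball_center in the frame of station between 0.02 and 0.21 m and y of ball_center in the frame of station between -0.26 and 0.26 m and height (world z) of ball_center below 0.045 m and (z of ball_center in the frame of tall_box_center above 0.075 m or y of ball_center in the frame of tall_box_center above 0.045 m or y of ball_center in the frame of tall_box_center below -0.045 m)); the robot touches nothing.
It fails at once if the tall box is lifted into the air (its centre rises above 170 mm over the table) (height (world z) of tall_box_center above 0.17 m).
It fails at once if the low box is moved by more than 20 mm or tipped by more than 15 degrees (distance of low_box_center from where it was at the start of the episode above 0.02 m or angle between low_box_center's own z axis and vertical above 0.26 rad).
It also fails if it takes over 32 s, if anything falls off the work surface, if the arm or the gripper's body presses on something with over 40 N, if the wrist force passes 120 N, or if a joint passes its speed limit or range.

## Working session

There is one attempt and no reset: what is moved stays moved. The work goes in short steps, Python scripts to look and compute and a shell command to move; the robot and the scene stay as the last step left them, time stands still between calls to the robot, and variables do not carry over. Pictures are saved under pics/ and viewed, at most 10 in all, crops included, and the job is handed in when it is done.

```bash
mkdir -p pics; ls
cat > h.py <<'E'
import numpy as np, cv2
from workcell import manip
from scipy.spatial.transform import Rotation as R
def ray(cam,px,z):
    c=manip.calibration(cam); f=200/np.tan(np.radians(c["vfov"])/2); T=np.linalg.inv(np.array(c["camera_from_world"]))
    d=T[:3,:3]@np.array([(px[0]-c["cx"])/f,(px[1]-c["cy"])/f,1]); o=T[:3,3]
    return o+d*(z-o[2])/d[2]
def proj(cam,p):
    c=manip.calibration(cam); f=200/np.tan(np.radians(c["vfov"])/2); q=np.array(c["camera_from_world"])@np.r_[p,1]
    return np.array([c["cx"]+f*q[0]/q[2],c["cy"]+f*q[1]/q[2]])
E
python3 - <<'E'
from h import *
a=manip.camera("top");b=manip.camera("scene")
cv2.imwrite("pics/a.png",a);cv2.imwrite("pics/b.png",b)
for cam in("top","scene"):
    c=manip.calibration(cam);print(cam,{k:(np.round(v,3).tolist()) for k,v in c.items()})
    for t in("station","tall_box_center","low_box_center","ball_center"):
        for m in manip.masks_of(t,cam)[:4]:
            r=np.argwhere(m["region"]);print(cam,t,round(m["conf"],2),np.round(m["centre"]),r.min(0)[::-1],r.max(0)[::-1],len(r))
o=manip.get_obs();print(o["clock"],o["position"],o["ee_rot"],R.from_quat(o["ee_rot"]).as_matrix().round(3))
E
```

```text
pics
top {'vfov': 45.312, 'cx': 318.282, 'cy': 204.354, 'camera_from_world': [[-0.02, -1.0, -0.015, 0.07], [-0.998, 0.02, -0.057, 0.492], [0.057, 0.013, -0.998, 0.937], [0.0, 0.0, 0.0, 1.0]]}
top station 0.88 [382. 118.] [242  23] [525 233] 47676
top station 0.31 [298. 151.] [290 147] [309 159] 205
top tall_box_center 0.8 [292. 150.] [265 123] [320 173] 2440
top tall_box_center 0.8 [353. 272.] [330 243] [375 302] 2224
top tall_box_center 0.72 [169. 139.] [134 102] [213 171] 3244
top tall_box_center 0.57 [227. 258.] [193 233] [264 290] 2418
top low_box_center 0.72 [466. 170.] [435 147] [497 194] 2708
top ball_center 0.74 [297. 152.] [290 146] [309 159] 231
scene {'vfov': 46.023, 'cx': 321.13, 'cy': 189.93, 'camera_from_world': [[-0.729, 0.685, -0.005, 0.33], [0.546, 0.576, -0.609, -0.255], [-0.414, -0.447, -0.793, 1.29], [0.0, 0.0, 0.0, 1.0]]}
scene station 0.78 [237. 233.] [106 107] [382 364] 32490
scene tall_box_center 0.94 [305. 218.] [276 176] [332 262] 3592
scene tall_box_center 0.69 [346. 144.] [324 108] [374 184] 2981
scene tall_box_center 0.62 [381. 314.] [348 278] [409 353] 3697
scene tall_box_center 0.61 [419. 205.] [389 172] [446 246] 3098
scene low_box_center 0.73 [225. 140.] [201 113] [255 168] 1906
scene ball_center 0.17 [307. 215.] [276 175] [332 262] 3560
0.5 [0.21768198 0.58586866 0.30388853] [ 1.76951716e-01  9.84219533e-01  1.28251284e-05 -1.31847182e-05] [[-0.937  0.348 -0.   ]
 [ 0.348  0.937  0.   ]
 [ 0.     0.    -1.   ]]
```

View pics/a.png

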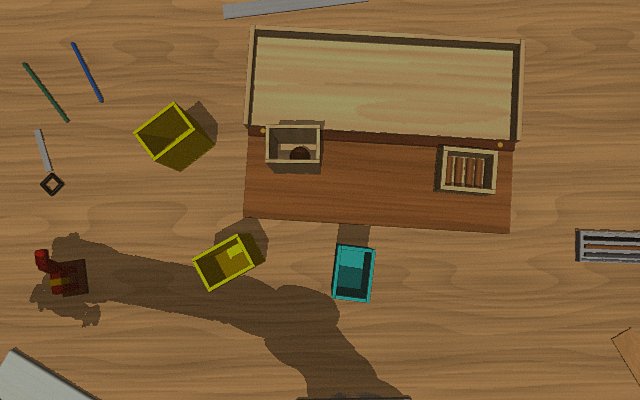

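View pics/b.png

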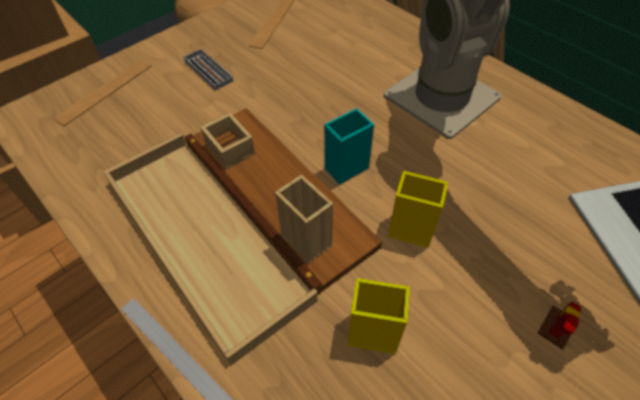

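Run:
```python
from h import *
for n,p,z in [("pinL",(263,130),.04),("pinR",(500,145),.04),("trayTL",(250,27),.045),("trayTR",(523,40),.045),("ledgeBL",(243,217),.03),("ledgeBR",(510,233),.03),
 ("rimFL",(266,124),.18),("rimFR",(321,124),.18),("rimRL",(266,162),.18),("rimRR",(319,163),.18),("lowFL",(443,147),.09),("lowFR",(497,149),.09),("lowRR",(495,194),.09),("ball",(299,153),.056)]:
    print(n,ray("top",p,z).round(3))
im=cv2.imread("pics/a.png")[90:210,220:340];cv2.imwrite("pics/c.png",cv2.resize(im,(600,600),interpolation=cv2.INTER_CUBIC))
```

```text
pinL [0.639 0.164 0.04 ]
pinR [ 0.599 -0.294  0.04 ]
trayTL [0.843 0.187 0.045]
trayTR [ 0.804 -0.345  0.045]
ledgeBL [0.471 0.207 0.03 ]
ledgeBR [ 0.429 -0.31   0.03 ]
rimFL [0.619 0.142 0.18 ]
rimFR [0.617 0.05  0.18 ]
rimRL [0.555 0.142 0.18 ]
rimRR [0.552 0.055 0.18 ]
lowFL [ 0.589 -0.172  0.09 ]
lowFR [ 0.583 -0.27   0.09 ]
lowRR [ 0.501 -0.263  0.09 ]
ball [0.59  0.094 0.056]
```

View pics/c.png

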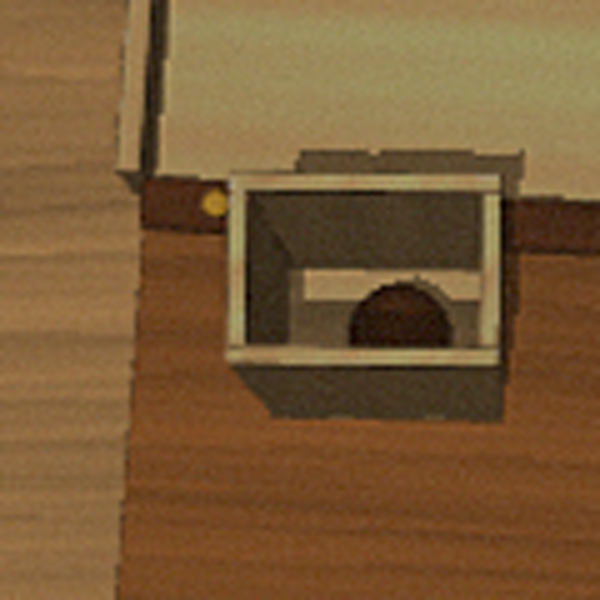

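The plywood box at (292,148) with the dark ball at (299,153) inside is the tall box. The yellow boxes at (169,139) and (227,258) and the turquoise one at (353,272) are look-alikes. The crop shows bare plywood and the ball inside it. Its rear face is at x≈0.553, its centre at y≈0.097, and the station yaw is about -5°.

```bash
python3 -m jog '[{"grip":0.2,"slide":[0,0,0],"yaw":-0.135},{"grip":0.2,"slide":[0,0,0],"yaw":-0.135},{"grip":0.2,"slide":[-2.8,-3.8,0],"yaw":0},{"grip":0.2,"slide":[-2.8,-3.8,0],"yaw":0},{"grip":0.2,"slide":[-2.8,-3.8,0],"yaw":0},{"grip":0.2,"slide":[-2.8,-3.8,0],"yaw":0},{"grip":0.2,"slide":[-2.8,-3.8,0],"yaw":0},{"grip":0.2,"slide":[-2.8,-3.8,0],"yaw":0}]'
python3 -m jog '[{"grip":0.2,"slide":[-2.8,-3.8,0],"yaw":0},{"grip":0.2,"slide":[-2.8,-3.8,0],"yaw":0},{"grip":0.2,"slide":[-2.8,-3.8,0],"yaw":0},{"grip":0.2,"slide":[0,0,0],"yaw":0},{"grip":0.2,"slide":[0,0,0],"yaw":0}]'
```

```text
clock: 1.3
position: [0.3663, 0.3425, 0.3042]
ee_rot: [0.043, 0.999, 0.0, 0.0]
ft_force: [0.5, -0.3, 0.7]
grip_width: 0.402
grasp_force: 0.0
clock: 1.8
position: [0.4398, 0.2229, 0.3041]
ee_rot: [0.044, 0.999, 0.0, 0.0]
ft_force: [-0.8, 0.7, -0.5]
grip_width: 0.398
grasp_force: 0.0
```

```bash
python3 -m jog '[{"grip":0.2,"slide":[-2.7,-3.75,0],"yaw":0},{"grip":0.2,"slide":[-2.7,-3.75,0],"yaw":0},{"grip":0.2,"slide":[-2.7,-3.75,0],"yaw":0},{"grip":0.2,"slide":[0,0,0],"yaw":0},{"grip":0.2,"slide":[0,0,0],"yaw":0}]'
python3 - <<'E'
from h import *
a=manip.camera("top");b=manip.camera("wrist")
cv2.imwrite("pics/d.png",np.vstack([cv2.resize(a[60:260,160:480],(640,400))[:300],cv2.resize(b,(640,400))[:300]]))
o=manip.get_obs();print(o["position"])
E
```

```text
clock: 2.3
position: [0.5105, 0.1053, 0.3037]
ee_rot: [0.043, 0.999, 0.0, -0.0]
ft_force: [-0.1, 0.8, 0.1]
grip_width: 0.403
grasp_force: 0.0
[0.50991395 0.10672947 0.30375703]
```

View pics/d.png

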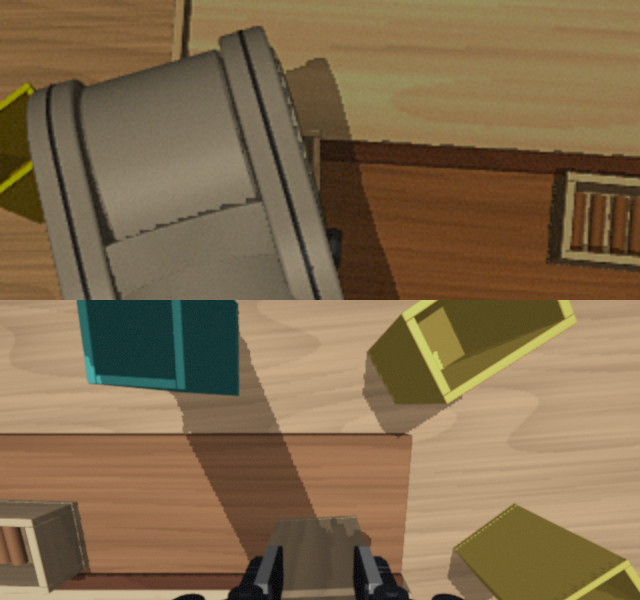

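The lower half shows the box's rear face centred between the fingers (about column 313), and the fingers stand clear behind it. Next I descend and push.

```bash
python3 -m jog '[{"grip":0.2,"slide":[0,0,3],"yaw":0},{"grip":0.2,"slide":[0,0,3],"yaw":0},{"grip":0.2,"slide":[0,0,1.4],"yaw":0},{"grip":0.2,"slide":[0,0,0],"yaw":0},{"grip":0.2,"slide":[-1,0,0],"yaw":0},{"grip":0.2,"slide":[-1,0,0],"yaw":0},{"grip":0.2,"slide":[-1,0,0],"yaw":0},{"grip":0.2,"slide":[0,0,0],"yaw":0}]'
python3 -m jog '[{"grip":0.2,"slide":[-0.7,0,0],"yaw":0},{"grip":0.2,"slide":[-0.7,0,0],"yaw":0},{"grip":0.2,"slide":[-0.7,0,0],"yaw":0},{"grip":0.2,"slide":[-0.7,0,0],"yaw":0},{"grip":0.2,"slide":[0,0,0],"yaw":0}]'
python3 - <<'E'
from h import *
b=manip.camera("scene")
cv2.imwrite("pics/e.png",cv2.resize(b[80:380,100:500],(800,600)))
E
```

```text
clock: 3.2
position: [0.5421, 0.1016, 0.2305]
ee_rot: [0.043, 0.999, -0.0, 0.001]
ft_force: [-0.3, -0.9, -0.5]
grip_width: 0.399
grasp_force: 0.0
clock: 3.7
position: [0.5691, 0.0993, 0.2297]
ee_rot: [0.043, 0.999, -0.0, 0.0]
ft_force: [-0.2, 0.9, -0.6]
grip_width: 0.398
grasp_force: 0.2
```

View pics/e.png

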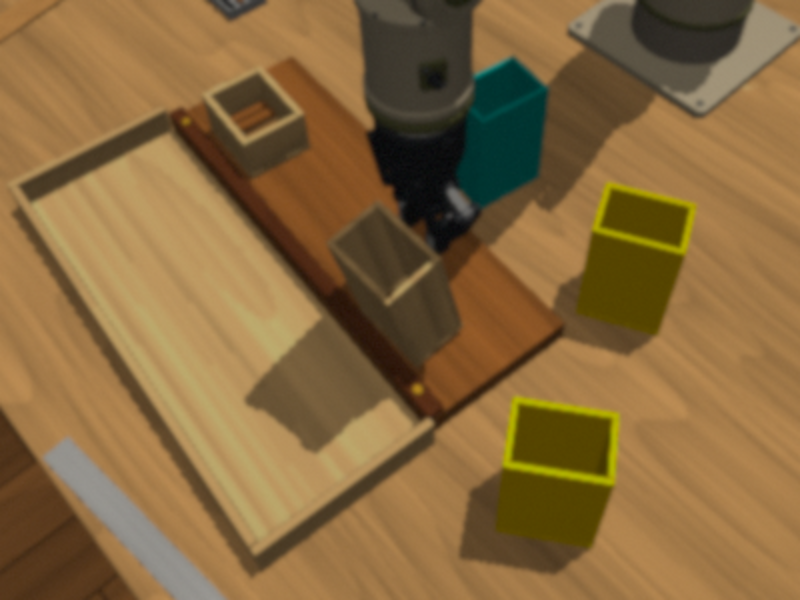

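The box, mouth at about (385,250), is tilting forward against the stop. I'll keep pushing.

```bash
python3 -m jog '[{"grip":0.2,"slide":[-0.8,0,0],"yaw":0},{"grip":0.2,"slide":[-0.8,0,0],"yaw":0},{"grip":0.2,"slide":[-0.8,0,0],"yaw":0},{"grip":0.2,"slide":[-0.8,0,0],"yaw":0},{"grip":0.2,"slide":[-0.8,0,0],"yaw":0},{"grip":0.2,"slide":[-0.8,0,0],"yaw":0},{"grip":0.2,"slide":[-0.5,0,0],"yaw":0},{"grip":0.2,"slide":[0,0,0],"yaw":0}]'
python3 -m jog '[{"grip":0.2,"slide":[0,0,0],"yaw":0},{"grip":0.2,"slide":[0,0,0],"yaw":0},{"grip":0.2,"slide":[0,0,0],"yaw":0},{"grip":0.2,"slide":[0,0,0],"yaw":0},{"grip":0.2,"slide":[0,0,0],"yaw":0},{"grip":0.2,"slide":[0,0,0],"yaw":0},{"grip":0.2,"slide":[0,0,0],"yaw":0}]'
python3 - <<'E'
from h import *
b=manip.camera("scene")
cv2.imwrite("pics/f.png",cv2.resize(b[80:380,100:500],(800,600)))
E
```

```text
clock: 4.55
position: [0.6217, 0.0948, 0.2297]
ee_rot: [0.043, 0.999, -0.0, 0.0]
ft_force: [0.1, 0.1, -0.5]
grip_width: 0.401
grasp_force: 0.0
clock: 5.25
position: [0.6211, 0.095, 0.2299]
ee_rot: [0.043, 0.999, 0.0, 0.0]
ft_force: [0.0, -0.3, 0.1]
grip_width: 0.404
grasp_force: 0.0
```

View pics/f.png

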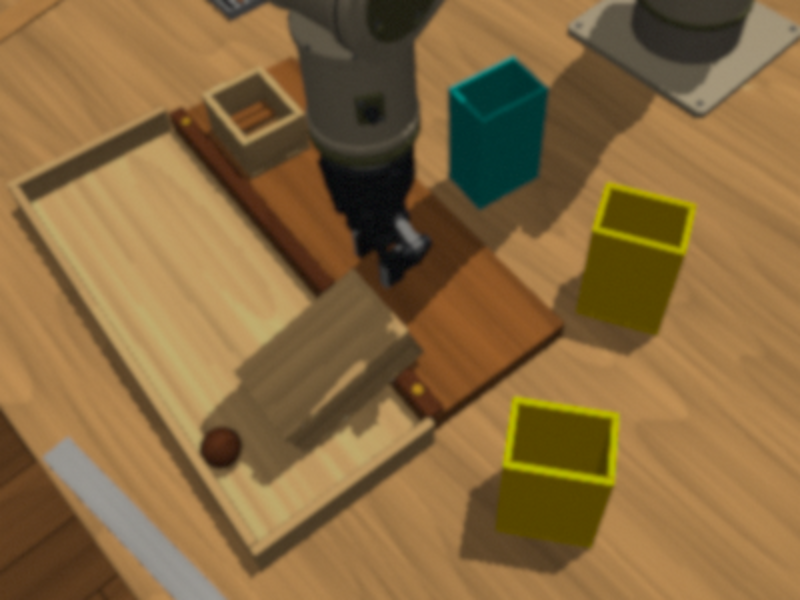

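The box lies across the stop with its mouth in the tray, and the ball is in the tray at about (220,447). I'll retreat, let it settle and check again.

```bash
python3 -m jog '[{"grip":0.2,"slide":[0,0,-3],"yaw":0},{"grip":0.2,"slide":[4,0,-3],"yaw":0},{"grip":0.2,"slide":[4,0,-2],"yaw":0},{"grip":0.2,"slide":[4,0,0],"yaw":0},{"grip":0.2,"slide":[4,0,0],"yaw":0},{"grip":0.2,"slide":[0,0,0],"yaw":0},{"grip":0.2,"slide":[0,0,0],"yaw":0},{"grip":0.2,"slide":[0,0,0],"yaw":0}]'
python3 -m jog '[{"grip":0.2,"slide":[0,0,0],"yaw":0},{"grip":0.2,"slide":[0,0,0],"yaw":0},{"grip":0.2,"slide":[0,0,0],"yaw":0},{"grip":0.2,"slide":[0,0,0],"yaw":0},{"grip":0.2,"slide":[0,0,0],"yaw":0},{"grip":0.2,"slide":[0,0,0],"yaw":0},{"grip":0.2,"slide":[0,0,0],"yaw":0},{"grip":0.2,"slide":[0,0,0],"yaw":0}]'
python3 - <<'E'
from h import *
def st(p): # station coords: origin = stop rear middle
    x=np.array([.9962,-.0872]);y=np.array([.0872,.9962]);o=np.array([.619,-.065])-.01*x
    return np.round([(p[:2]-o)@x,(p[:2]-o)@y],3)
a=manip.camera("scene")
for m in manip.masks_of("ball_center","scene")[:2]: print("ball scene",m["conf"],m["centre"],st(ray("scene",m["centre"],.028)))
a=manip.camera("top");cv2.imwrite("pics/g.png",a)
for m in manip.masks_of("ball_center","top")[:2]: print("ball",m["conf"],m["centre"],st(ray("top",m["centre"],.028)))
for m in manip.masks_of("tall_box_center","top")[:5]: print("box",m["conf"],m["centre"],st(ray("top",m["centre"],.075)))
E
```

```text
clock: 6.1
position: [0.4625, 0.1086, 0.3101]
ee_rot: [0.043, 0.999, 0.0, 0.0]
ft_force: [0.3, 0.4, -0.1]
grip_width: 0.402
grasp_force: 0.0
clock: 6.9
position: [0.4617, 0.1087, 0.3099]
ee_rot: [0.043, 0.999, 0.0, 0.0]
ft_force: [-0.3, -0.3, 0.8]
grip_width: 0.402
grasp_force: 0.0
ball scene 0.92 [210.8, 303.6] [0.191 0.159]
ball 0.81 [305.4, 42.8] [0.193 0.161]
ball 0.44 [466.2, 172.5] [-0.045 -0.171]
box 0.92 [300.3, 102.0] [0.061 0.159]
box 0.84 [167.0, 139.4] [-0.027  0.405]
box 0.69 [355.6, 270.0] [-0.246  0.035]
```

View pics/g.png

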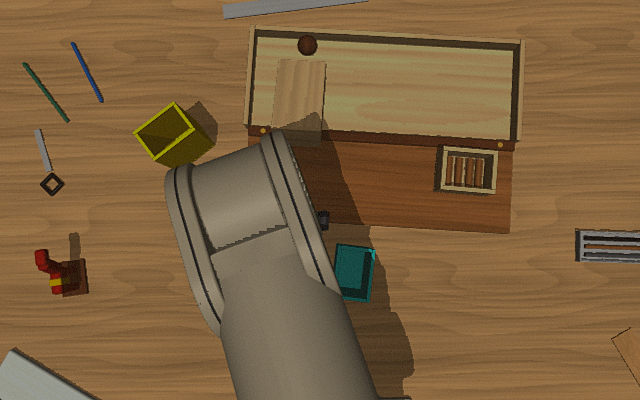

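The top view shows the ball resting at the tray's front wall at (307,45), the box lying across the stop at (300,102), and the low box unmoved at (467,170).

```bash
python3 -c "
from workcell import manip
print(manip.hand_in())"
```

```text
the job is handed in; nothing more can be done
None
```

I tipped the tall box over the stop and handed the job in at about 7 s; in the last pictures it lies with its mouth in the tray, the ball is out in the tray, and the low box has not moved. No verdict was returned.

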